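# Set the telescoping press rod onto the crock's follower plate

## Robot

A 6-joint arm with a two-finger parallel gripper is mounted at the origin on the work surface. World frame = base frame: x ahead of the robot, y to its left, z up, the work surface at z = 0. Lengths are in m, angles in rad, forces in N, time in s.
With the tool pointing down it reaches from about 0.25 to 0.775 m from the base axis. Payload 4 kg.
Tool frame: the origin (TCP) lies midway between the tips of the shut fingers; the grasp point (between the pads) lies 19 mm behind it; z points along the fingers, y is the line along which they close (so a half turn about z gives the same grasp; the last joint's range is limited). The gripper opens to 85 mm and grips with 20 to 120 N. Pads are 22 mm wide; open, the fingers measure 114 mm over their backs; the gripper's body (76 mm by 85 mm) begins 54 mm behind the grasp point. The pads swing forward as they close: fully open they stand 13 mm farther back than shut.
Start: joints at [1.128, 0.087, 1.371, -0, 1.684, -0.103], TCP at [0.183, 0.519, 0.2] pointing down, gripper open.
Joint ranges: [-3.1, 3.1], [-0.76, 2.03], [0.27, 2.55], [-1.08, 4.22], [0.17, 2.65], [-2.57, 2.57]. Speed limits (rad/s): [2.79, 2.79, 3.14, 3.14, 3.14, 3.14].

## Interface

Orientations are given as [roll, pitch, yaw] about the fixed x, y, z axes, in that order (R = Rz(yaw) Ry(pitch) Rx(roll)).
In Python, from cell import * gives the robot as it stands.
- The arm moves only by the tool arm_command, never from a script. Its argument "motion" is a list that holds one entry, the list of rows, each a list of 6 numbers: the shift along the tool's x, y, z scaled (see below), then the turn, a rotation vector about the tool's x, y, z scaled (see below). In form: [[[dx, dy, dz, ax, ay, az], ...]]. A call has 1 to 5 rows; each row is the pose to reach, as a shift and turn from the pose commanded when the call began, along the tool's axes at that moment, turning the shorter way round; what a row does not reach only later rows make up. The controller multiplies each number of a shift by 20 cm and each number of a turn by pi rad. A row lasts 1/8 s, in which the tool goes at most 62.5 mm and 10.7 degrees, less where a joint would pass 70% of its speed; a pose out of reach is approached as far as the arm can. A call with a number of a shift or a turn outside -1 to 1 is refused whole. A call with a gripper value outside its range is refused whole. "hand" is the closure, from 0 (fully open) to 1 (shut), set as the call begins (left out, the last holds). The fingers move at their own pace and stop on an object; "newtons" is the grip in N (left out, the last holds). Time passes only in rows, so rows that repeat a pose let the fingers close. It gives the time, the measured TCP pose, the force, the opening and the grip force at its end, in the units of the state.
- read_state(): the state, without advancing time (a new reading comes with each control period).
- get_image(name): name is "scene" or "top" or "wrist"; returns the picture (384x512x3 uint8, blue, green, red); there is no depth.
- camera_model(name): a dict with "vertical_fov" (degrees; the focal length in pixels is half the picture's height over the tangent of half this angle, whatever the lens; pixels are square), "cx", "cy" (the principal point, pixels), "dist" ([k1, k2, p1, p2, k3] as OpenCV has them; the pictures are not rectified), "origin" and "attitude" of the camera in the world. Camera axes: x right, y up, looking along -z (the intrinsics and any distortion apply to the point x, -y, -z); pixel columns grow to the right and rows downward; lengths in m; the calibration is good to about 2 mm. A picture is of the moment at which its call begins: read the wrist's pose just before it. camera_model takes no time and is no camera call; for the wrist camera it gives the pose at the moment of the call.
- sign_off(): hands the job in; it is judged then, once.
Trained networks look in the newest picture that a camera, given by its name, has taken for a name from the list of things; names that differ only in an ending like _2 or _b are one class to them, and where a whole thing is asked for, a point or a joint stands for the part that bears it (a point fixed in the world has none). Each returns a list of dicts, best first, with "p" (0 to 1); they miss things now and then, are a little off and sometimes report something else, mostly with a low value. They report only what shows in the picture. A call takes as long as a camera call.
- find_in(query, camera): "pixel" ([column, row] in pixels, amid what is visible of it).
The state is a dict: "time": time; "qpos": joint angles; "joint_vel": joint speeds; "joint_torque": joint torques, N m; "eef_pos": TCP position; "tcp_rot": TCP orientation; "ft_force": force on the tool from outside, world axes, zero at the start; "moment": the same for the moment, N m; "width": finger opening in m; "grip_force": force on a finger pad.
Only numpy, scipy, OpenCV 4.12 (cv2) and the standard library are available. Lean on these libraries where they do the work, as an engineer would, in place of code of your own. Each camera call takes 0.05 s, during which the arm holds its last target. There are 200 camera calls.

## Task

Twist the wing on top of the press stand anticlockwise to unlock its telescoping rod, slide the rod down into the ceramic crock until its sprung foot bears on the wooden plate inside and is pressed in about half of its spring travel (never hard against its stop), then twist the wing back clockwise to lock the rod fully at the notch there and let go. Leave everything else on the table where it stands.

Things in the scene. Friction and masses are not known exactly. Their poses are not given: they have to be found in the camera images.
- stand: Fixed steel press stand (mm). Origin on the table, right below the vertical rod axis; z up. Base plate 15 thick, 150 wide in y, from x -85 to x 150. A round column (radius 13) stands at x 108; an arm from it carries the collar through which the rod slides.
- collar_top (a point): Centre of the collar's top face, 168 mm above the table on the rod axis; collar radius 20, 30 tall. Only the rod and its wing rise higher than this.
- crock_rim (a point): Centre of the mouth of the white ceramic crock fixed on the base under the rod: outside radius 62, inside 54, 85 tall, rim 100 mm above the table. In it lies a fixed level wooden plate, radius 49; its top is 30 to 55 mm below the rim, different each time and NOT measured: find it by feel.
- wing_grip (a point): Centre of the wing grip on top of the rod: black bar 60 mm long (own y axis), 18 thick (own x), 26 tall, z up, with a round boss of radius 14 just below it. Pinch it across the 18 from above. It turns, rises and sinks with the rod.
- rod (a joint): How far the rod is slid down, m: 0 fully up (bar centre 279 mm, foot underside 110 mm above the table) to 0.085; starts at 0.006. It can be locked only at its notches, every 6 mm: 0, 0.006, 0.012 ... 0.084 (1 mm off goes in easily). Unlocked, it slides with about 4.5 N of friction, a bit more than its weight (about 3.5 N), so it stays where it is left.
- wing (a joint): Twist of rod and wing, rad, clockwise seen from above: 0 (stop) unlocked, 1.4 (stop) locked; starts at 1.1 to 1.35. At 0 the bar lies along the stand's y axis. Below 0.65 the rod slides; above 1.0 it is locked and stays so. At a notch it turns lightly (0.08 N m); off a notch, ribs resist from 0.75 on and force the rod up to 3 mm to the next one (30 N or more).
- foot_pad: Round rubber foot at the rod's lower end, radius 17, 10 thick; origin at the centre of its underside, 169 mm below the bar's centre when relaxed. A spring in the rod carries it: 1 N per mm, 16 mm travel (16 N), then a hard stop; half-way in is about 8 N. It does not turn with the wing.
- jug_a: clear plastic jug with a side handle, 170 tall, 104 across; origin under its centre; leave alone
- jug_b: clear plastic jug, like jug_a; leave alone
- cup: steel measuring cup beside the stand, 72 across, 55 tall, thin handle reaching 100 from its centre along its +y; leave alone
- funnel: grey hard silicone funnel standing beside the stand on its wide rim (100 across), spout up, 95 tall; leave alone
- jar: glass jar with steel cap, 68 across, 100 tall; leave alone
- flowerpot: small terracotta pot with two dark loop handles, 100 across, 85 tall; leave alone

How it is judged:
By the outcome, as a careful person would: the job done as asked, in the order asked, and still so for the second after the job is handed in, with the robot touching nothing.
It also fails if it takes over 58 s, if anything falls off the work surface, if the arm or the gripper's body presses on something with over 40 N, if the wrist force passes 120 N, or if a joint passes its speed limit or range.

## Working session

There is one attempt and no reset: what is moved stays moved. The work goes in short steps, Python scripts to look and compute and a tool call to move; the robot and the scene stay as the last step left them, time stands still between calls to the robot, and variables do not carry over. Pictures are saved under pics/ and viewed, at most 10 in all, crops included, and the job is handed in when it is done.

Besides the shell and the picture viewer there is one more tool, called after "Request:" as name(argument=value, ...) on one line, values as JSON. arm_command: Moves the arm, as the interface text tells. Its arguments: {"type":"object","properties":{"motion":{"type":"array","items":{"type":"array","items":{"type":"array","items":{"type":"number"}}}},"hand":{"type":"number"},"newtons":{"type":"number"}},"required":["motion"]}

```bash
mkdir -p pics; cat > h.py <<'E'
from cell import *
import numpy as np, cv2
from scipy.spatial.transform import Rotation as R
def cam(n):
    m=camera_model(n); f=192/np.tan(np.radians(m["vertical_fov"])/2)
    K=np.array([[f,0,m["cx"]],[0,f,m["cy"]],[0,0,1]]); A=np.array(m["attitude"],float)
    if A.shape!=(3,3): A=(R.from_quat(A) if A.size==4 else R.from_euler("xyz",A)).as_matrix()
    return K,np.array(m["dist"],float),np.array(m["origin"]),A
def ray(n,px):
    K,d,o,A=cam(n); u=cv2.undistortPoints(np.array([[px]],float),K,d)[0,0]
    v=A@np.array([u[0],-u[1],-1]); return o,v/np.linalg.norm(v)
def at_z(n,px,z):
    o,v=ray(n,px); return o+v*(z-o[2])/v[2]
def proj(n,P):
    K,d,o,A=cam(n); p=(np.atleast_2d(P)-o)@A; p=p*[1,-1,-1]
    return cv2.projectPoints(p,np.zeros(3),np.zeros(3),K,d)[0][:,0]
E
python3 - <<'E'
from h import *
for n in("scene","top"):
    cv2.imwrite(f"pics/{n}0.png",get_image(n)); print(n,camera_model(n))
    for q in("wing_grip","collar_top","crock_rim","stand","jug_a","cup","funnel","jar","flowerpot"):
        print(q,[(np.round(d["pixel"]).tolist(),round(d["p"],2)) for d in find_in(q,n)[:3]])
s=read_state();print(s)
E
```

```text
scene {'vertical_fov': 52.87786154295251, 'cx': 254.1627014836813, 'cy': 190.99676894605437, 'dist': array([-0.00603301,  0.        ,  0.        ,  0.        ,  0.        ]), 'origin': array([1.45100411, 0.26587679, 0.78040427]), 'attitude': array([1.00450275, 0.02082383, 1.85181192])}
wing_grip [([269.0, 171.0], 0.8)]
collar_top [([276.0, 228.0], 0.89)]
crock_rim [([282.0, 219.0], 0.71), ([402.0, 221.0], 0.4)]
stand [([273.0, 230.0], 0.79)]
jug_a [([401.0, 220.0], 0.9), ([145.0, 187.0], 0.8)]
cup [([316.0, 222.0], 0.7)]
funnel [([228.0, 234.0], 0.79)]
jar [([356.0, 255.0], 0.57)]
flowerpot [([162.0, 224.0], 0.93), ([227.0, 231.0], 0.57)]
top {'vertical_fov': 56.49351295095525, 'cx': 251.03227893931992, 'cy': 197.70933686518347, 'dist': array([-0.05901723,  0.        ,  0.        ,  0.        ,  0.        ]), 'origin': array([0.40353277, 0.01396915, 1.25385186]), 'attitude': array([ 0.14619235, -0.01817954, -1.5586343 ])}
wing_grip [([235.0, 212.0], 0.43), ([237.0, 206.0], 0.2)]
collar_top [([235.0, 204.0], 0.68)]
crock_rim [([245.0, 205.0], 0.91), ([198.0, 234.0], 0.52)]
stand [([23
[... 173 characters left out ...]
 [([335.0, 190.0], 0.87)]
{'time': 1.0, 'qpos': array([ 1.12790138e+00,  8.71799919e-02,  1.37069763e+00,  3.70408798e-05,
        1.68357844e+00, -1.03088153e-01]), 'joint_vel': array([ 0.00110242, -0.00024237, -0.00108589,  0.00140065, -0.00112752,
        0.00058114]), 'joint_torque': array([-6.37695794e-04, -3.51731408e+01, -3.13470411e+01,  6.29536112e-05,
        2.51437368e-04, -4.46404300e-06]), 'eef_pos': array([0.18331554, 0.51858086, 0.20035303]), 'tcp_rot': array([ 3.14145300e+00, -2.25532297e-05,  2.80179003e+00]), 'ft_force': array([-0.04102189, -0.00386265,  0.77970073]), 'moment': array([-0.02195786, -0.0210126 , -0.01580426]), 'grip_force': 0.0, 'width': 0.08571404084651117}
```

```bash
python3 - <<'E'
from h import *
a=cv2.imread("pics/top0.png")[130:290,90:410];b=cv2.imread("pics/scene0.png")[120:300,180:360]
cv2.imwrite("pics/c1.png",cv2.resize(a,None,fx=2.5,fy=2.5,interpolation=cv2.INTER_CUBIC))
cv2.imwrite("pics/c2.png",cv2.resize(b,None,fx=3.3,fy=3.3,interpolation=cv2.INTER_CUBIC))
o,v=ray("scene",(269,171)); o2,v2=ray("top",(235,212))
print(at_z("scene",(269,171),.273),at_z("top",(235,212),.273),at_z("top",(235,204),.168),at_z("scene",(276,228),.155))
E
```

```text
[0.58188306 0.04513466 0.273     ] [0.50771324 0.04160851 0.273     ] [0.54347711 0.04502371 0.168     ] [0.66877383 0.08607123 0.155     ]
```

View pics/c1.png

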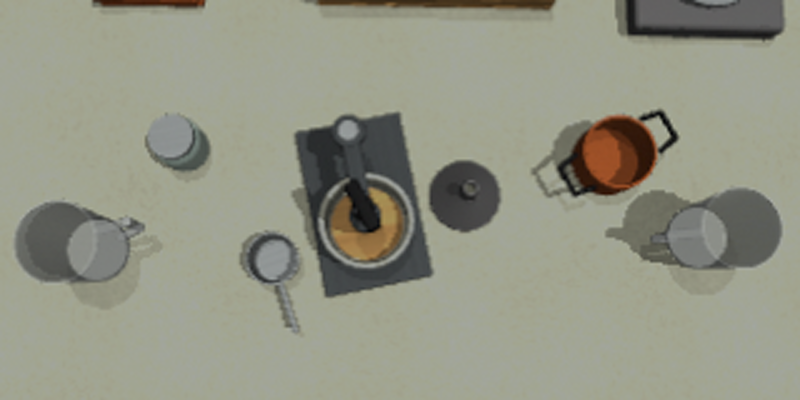

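View pics/c2.png

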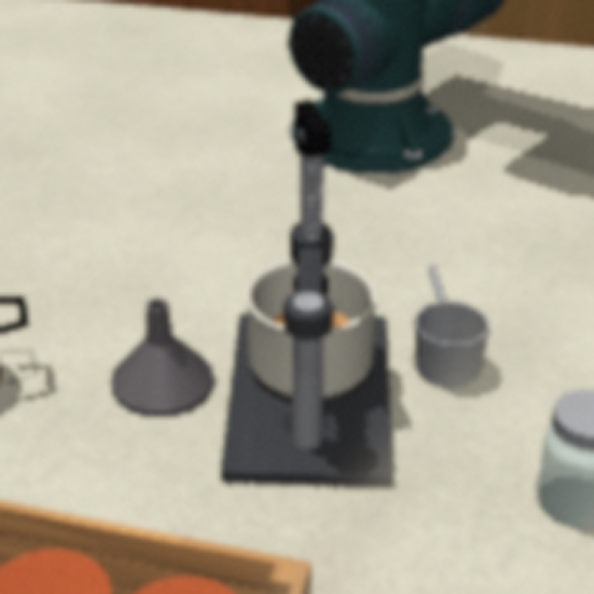

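```bash
python3 - <<'E'
from h import *
f=lambda c:(90+c[0]/2.5-.3,130+c[1]/2.5-.3)
g=lambda c:(180+c[0]/3.3-.3,120+c[1]/3.3-.3)
C=np.array([at_z("top",f(c),.015)[:2] for c in((297,131),(400,113),(432,275),(327,297))])
print(C,[np.linalg.norm(C[i]-C[i-1]) for i in range(4)])
xa=(C[0]+C[1]-C[2]-C[3])/2;ya=(C[0]+C[3]-C[1]-C[2])/2
yx=np.arctan2(xa[1],xa[0]);yy=np.arctan2(-ya[0],ya[1]);print("yaw",yx,yy)
X=np.array([np.cos(yx),np.sin(yx)]);print("origin from plate",C.mean(0)-.0325*X)
print("rim",at_z("top",f((366,221)),.1))
print("bar",at_z("top",f((363,205)),.286), at_z("scene",g((312,130)),.273))
a=at_z("top",f((352,180)),.286);b=at_z("top",f((372,230)),.286);print("ends",a,b,np.arctan2(*(a-b)[[1,0]]))
print("rim scene",at_z("scene",g((312,302)),.1))
E
```

```text
[[ 6.39588490e-01  1.44181052e-01]
 [ 6.67736381e-01 -6.28186334e-04]
 [ 4.40410569e-01 -4.76794390e-02]
 [ 4.08457710e-01  9.63401111e-02]] [np.float64(0.23603006871871393), np.float64(0.1475195552009107), np.float64(0.232144018411438), np.float64(0.14752157812552022)]
yaw 0.20409977417530034 0.2051567474409716
origin from plate [0.50722286 0.0414661 ]
rim [0.50630653 0.04256078 0.1       ]
bar [0.5071487  0.04152926 0.286     ] [0.5125718  0.04273432 0.273     ]
ends [0.53442151 0.05405052 0.286     ] [0.48004835 0.03127502 0.286     ] 0.39667042895064814
rim scene [0.52118749 0.04607335 0.1       ]
```

```bash
cat >> h.py <<'E'
def mv(p,yaw,base=None):
    s=read_state(); T=R.from_euler("xyz",s["tcp_rot"]); b=s["eef_pos"]
    d=T.inv().apply(np.array(p)-b)/.2
    r=(T.inv()*R.from_euler("xyz",[np.pi,0,yaw])).as_rotvec()/np.pi
    print("t",round(s["time"],2),np.round(d,3),np.round(r,3))
E
python3 -c "
from h import *
mv([.183,.519,.35],2.2); mv([.507,.042,.35],.45)"
```

```text
t 1.0 [ 0.002  0.002 -0.748] [ 0.    -0.     0.192]
t 1.0 [-2.32  -1.707 -0.749] [ 0.    -0.     0.749]
```

Request:
arm_command(motion=[[[0, 0, -0.3, 0, 0, 0.05], [0, 0, -0.6, 0, 0, 0.1], [-0.23, -0.17, -0.75, 0, 0, 0.15], [-0.46, -0.34, -0.75, 0, 0, 0.2], [-0.7, -0.51, -0.75, 0, 0, 0.25]]], hand=0)

```text
time: 1.62
eef_pos: [0.2821, 0.3745, 0.3513]
tcp_rot: [3.139, -0.001, 2.012]
ft_force: [0.7, 0.3, 0.7]
width: 0.0854
grip_force: 0.0
```

```bash
python3 -c "
from h import *
mv([.507,.042,.35],.45)"
```

```text
t 1.62 [-1.984  0.306  0.006] [ 0.    -0.001  0.497]
```

Request:
arm_command(motion=[[[-0.2, 0.03, 0, 0, 0, 0.05], [-0.4, 0.06, 0, 0, 0, 0.1], [-0.6, 0.09, 0, 0, 0, 0.15], [-0.8, 0.12, 0, 0, 0, 0.2], [-1, 0.15, 0, 0, 0, 0.25]]])

```text
time: 2.25
eef_pos: [0.3952, 0.207, 0.3505]
tcp_rot: [3.141, -0.001, 1.226]
ft_force: [0.4, 0.2, 0.2]
width: 0.0856
grip_force: 0.0
```

```bash
python3 -c "
from h import *
mv([.507,.042,.35],.45)"
```

```text
t 2.25 [-0.587  0.805  0.003] [ 0.    -0.     0.247]
```

Request:
arm_command(motion=[[[-0.15, 0.2, 0, 0, 0, 0.05], [-0.3, 0.4, 0, 0, 0, 0.1], [-0.44, 0.6, 0, 0, 0, 0.15], [-0.587, 0.805, 0, 0, 0, 0.2], [-0.587, 0.805, 0, 0, 0, 0.247]]])

```text
time: 2.88
eef_pos: [0.5087, 0.0408, 0.3488]
tcp_rot: [-3.141, 0.002, 0.445]
ft_force: [0.3, 0.9, -0.9]
width: 0.0854
grip_force: 0.0
```

```bash
python3 - <<'E'
from h import *
mv([.507,.042,.262],.45)
cv2.imwrite("pics/w1.png",get_image("wrist"))
for q in("wing_grip","collar_top","crock_rim"):
    print(q,[(np.round(d["pixel"]).tolist(),round(d["p"],2)) for d in find_in(q,"wrist")[:3]])
u=lambda t:np.array([np.cos(t),np.sin(t),0])
c=np.array([.507,.042,.286])
print(proj("wrist",[c,c+.03*u(.45),c-.03*u(.45)]).round(), camera_model("wrist")["origin"])
E
```

```text
t 2.88 [-0.004 -0.009  0.434] [-0.     0.001 -0.002]
wing_grip [([255.0, 186.0], 0.79)]
collar_top [([259.0, 110.0], 0.97)]
crock_rim [([231.0, 158.0], 0.72)]
[[259. 195.]
 [259. 159.]
 [258. 229.]] [0.57984317 0.07984071 0.52390634]
```

View pics/w1.png

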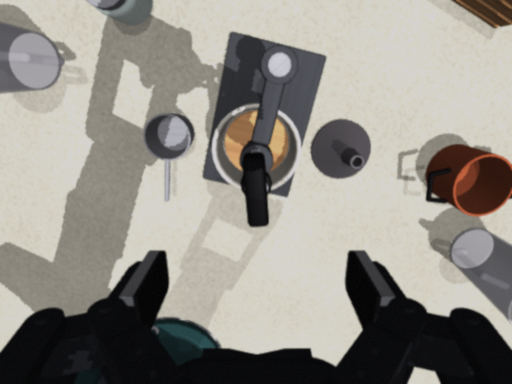

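Request:
arm_command(motion=[[[0, -0.01, 0.11, 0, 0, -0.01], [0, -0.015, 0.22, 0, 0, -0.014], [-0.01, -0.018, 0.33, 0, 0, -0.014], [-0.01, -0.018, 0.43, 0, 0, -0.014], [-0.01, -0.018, 0.43, 0, 0, -0.014]]])

```text
time: 3.7
eef_pos: [0.5027, 0.047, 0.2628]
tcp_rot: [-3.14, 0.003, 0.502]
ft_force: [-0.5, -0.4, 0.2]
width: 0.0855
grip_force: 0.0
```

```bash
python3 - <<'E'
from h import *
s=read_state();print(s["eef_pos"],s["tcp_rot"],s["ft_force"],s["moment"])
cv2.imwrite("pics/w2.png",get_image("wrist"))
E
```

```text
[0.50265763 0.04696709 0.26283859] [-3.13989183e+00  2.71709563e-03  5.01947031e-01] [-0.4801738  -0.42244323  0.18729662] [ 0.00973184  0.01210247 -0.01262569]
```

View pics/w2.png

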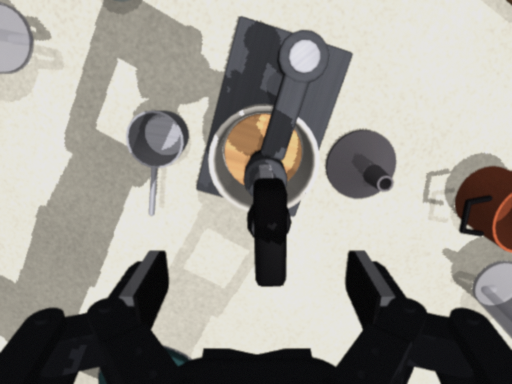

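```bash
python3 - <<'E'
from h import *
s=read_state()
im=cv2.cvtColor(get_image("wrist"),cv2.COLOR_BGR2GRAY)
for r in (200,225,250,262,270,280,285,290):
    x=np.where(im[r,235:305]<45)[0]+235; print(r,x.min() if len(x) else 0,x.max() if len(x) else 0)
T=R.from_euler("xyz",s["tcp_rot"])
for px in((269,200),(270,255),(270,280)):
    P=at_z("wrist",px,.286); print(P,T.inv().apply(P-s["eef_pos"]).round(4))
E
```

```text
200 252 285
225 248 288
250 255 284
262 255 283
270 255 283
280 256 282
285 0 0
290 0 0
[0.52951643 0.05332976 0.286     ] [ 0.0261  0.0069 -0.0217]
[0.50159355 0.03689769 0.286     ] [-0.0063  0.0079 -0.0217]
[0.48747857 0.02888243 0.286     ] [-0.0226  0.0081 -0.0217]
```

Request:
arm_command(motion=[[[0.012, 0.037, 0, 0, 0, -0.005], [0.012, 0.037, 0, 0, 0, -0.005], [0.012, 0.037, 0, 0, 0, -0.005]]])

```text
time: 4.18
eef_pos: [0.5098, 0.0407, 0.2647]
tcp_rot: [3.141, -0.001, 0.515]
ft_force: [-0.0, -0.4, -0.8]
width: 0.0856
grip_force: 0.0
```

Request:
arm_command(motion=[[[0, 0, 0, 0, 0, 0], [0, 0, 0, 0, 0, 0], [0, 0, 0, 0, 0, 0], [0, 0, 0, 0, 0, 0], [0, 0, 0, 0, 0, 0]]], hand=1, newtons=25)

```text
time: 4.8
eef_pos: [0.5095, 0.0409, 0.2643]
tcp_rot: [-3.142, -0.0, 0.515]
ft_force: [0.5, 0.5, 0.2]
width: -0.0
grip_force: 0.0
```

```bash
python3 - <<'E'
from h import *
s=read_state();print({k:np.round(s[k],4).tolist() for k in("time","eef_pos","tcp_rot","ft_force","moment","width","grip_force","qpos")})
cv2.imwrite("pics/w3.png",get_image("wrist")[100:])
E
```

```text
{'time': 4.8, 'eef_pos': [0.5095, 0.0409, 0.2643], 'tcp_rot': [-3.1416, -0.0001, 0.5147], 'ft_force': [0.5407, 0.5192, 0.1559], 'moment': [-0.0065, 0.0101, -0.0997], 'width': -0.0, 'grip_force': 0.0, 'qpos': [-0.031, -0.0034, 1.339, 0.0001, 1.8059, 1.0251]}
```

View pics/w3.png

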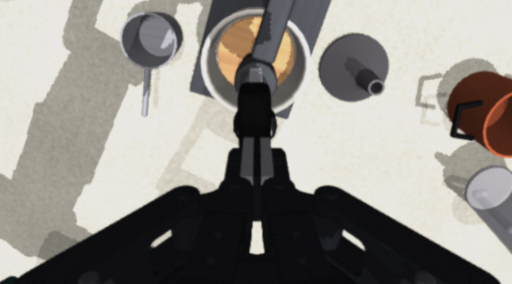

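```bash
python3 - <<'E'
from h import *
s=read_state();p=s["eef_pos"];T=R.from_euler("xyz",s["tcp_rot"])
print("tcp px",proj("wrist",[p,p+[0,0,.019]]),T.inv().apply(camera_model("wrist")["origin"]-p),camera_model("wrist"))
c=np.array([.507,.042,0])
u=np.array([np.cos(.52),np.sin(.52),0])
for n in("wrist","scene","top"):
    print(n,proj(n,[c+[0,0,.286],c+[0,0,.286]-.03*u,c+[0,0,.286]+.03*u,c+[0,0,.168],c+[0,0,.1]]).round().tolist(),proj(n,[p]))
im=get_image("wrist")[140:350,160:360];sc=get_image("scene")[90:240,200:340]
f=lambda i:cv2.resize(i,(400,int(i.shape[0]*400/i.shape[1])),interpolation=cv2.INTER_CUBIC)
a,b=f(im),f(sc);h=max(len(a),len(b));o=np.zeros((h,800,3),np.uint8);o[:len(a),:400]=a;o[:len(b),400:]=b
o=np.clip(255*(o/255.)**.5,0,255).astype(np.uint8)
cv2.imwrite("pics/w4.png",o)
E
```

```text
tcp px [[256.42848809 228.0577273 ]
 [256.43091188 242.7150466 ]] [ 8.10961552e-02 -8.58862263e-05 -1.73423195e-01] {'vertical_fov': 63.15513248374987, 'cx': 256.57034816814075, 'cy': 191.1399434325983, 'dist': array([-0.05958167,  0.        ,  0.        ,  0.        ,  0.        ]), 'origin': array([0.58005623, 0.08084778, 0.43771982]), 'attitude': array([-3.19661258e-01, -4.98611960e-04, -1.05511560e+00])}
wrist [[252.0, 248.0], [253.0, 294.0], [252.0, 196.0], [254.0, 184.0], [254.0, 166.0]] [[256.42848809 228.0577273 ]]
scene [[274.0, 154.0], [272.0, 149.0], [278.0, 159.0], [274.0, 190.0], [274.0, 208.0]] [[273.83305782 161.2604505 ]]
top [[235.0, 212.0], [240.0, 221.0], [229.0, 202.0], [236.0, 216.0], [236.0, 218.0]] [[235.36394074 211.69403275]]
```

View pics/w4.png

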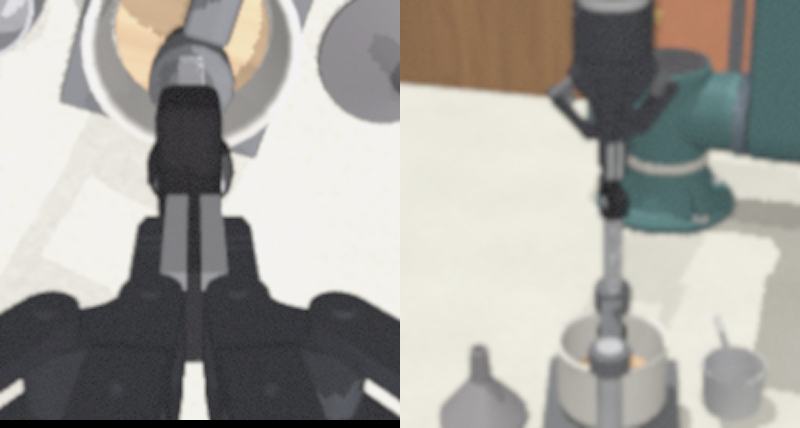

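```bash
python3 - <<'E'
from h import *
s=read_state();p=s["eef_pos"];T=R.from_euler("xyz",s["tcp_rot"])
for z in (0,-.013,-.026):
  print(z,proj("wrist",p+T.apply([[x,y,z] for y in(.0,.0425,.057) for x in(.011,-.011)])).round().tolist())
cv2.imwrite("pics/t.png",cv2.imread("pics/w2.png"))
E
python3 - <<'E'
import cv2,numpy as np
a=cv2.imread("pics/w2.png")[230:384,100:420]
b=cv2.imread("pics/w3.png")[60:230,180:340]
g=lambda i,f:np.clip(255*(cv2.resize(i,None,fx=f,fy=f,interpolation=cv2.INTER_CUBIC)/255.)**.4,0,255).astype(np.uint8)
a=g(a,1.5);b=g(b,2);o=np.zeros((max(len(a),len(b)),a.shape[1]+b.shape[1],3),np.uint8)
o[:len(a),:a.shape[1]]=a;o[:len(b),a.shape[1]:]=b;cv2.imwrite("pics/w5.png",o);print(o.shape)
E
```

```text
0 [[256.0, 211.0], [256.0, 244.0], [327.0, 211.0], [325.0, 244.0], [351.0, 211.0], [348.0, 244.0]]
-0.013 [[256.0, 220.0], [256.0, 255.0], [332.0, 220.0], [329.0, 255.0], [358.0, 220.0], [354.0, 254.0]]
-0.026 [[256.0, 230.0], [256.0, 267.0], [338.0, 230.0], [334.0, 267.0], [365.0, 230.0], [361.0, 266.0]]
(340, 800, 3)
```

View pics/w5.png

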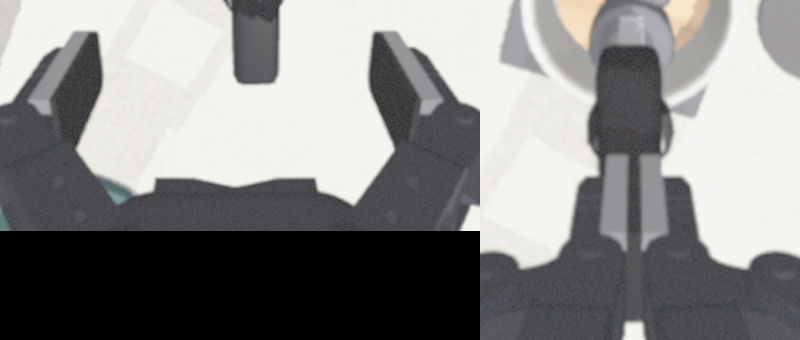

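Request:
arm_command(motion=[[[0, 0, -0.05, 0, 0, -0.003], [0, 0, -0.05, 0, 0, -0.003], [0, -0.005, -0.05, 0, 0, -0.003], [0, -0.005, 0.05, 0, 0, -0.003], [0, -0.005, 0.1, 0, 0, -0.003]]], hand=0)

```text
time: 5.58
eef_pos: [0.5085, 0.0418, 0.243]
tcp_rot: [-3.141, 0.002, 0.524]
ft_force: [0.8, -0.8, 0.2]
width: 0.0853
grip_force: 0.0
```

Request:
arm_command(motion=[[[0, 0, 0, 0, 0, 0], [0, 0, 0, 0, 0, 0], [0, 0, 0, 0, 0, 0], [0, 0, 0, 0, 0, 0]]], hand=1, newtons=25)

```text
time: 6.08
eef_pos: [0.5092, 0.0418, 0.2449]
tcp_rot: [3.141, -0.001, 0.524]
ft_force: [0.5, 0.4, 0.5]
width: 0.0169
grip_force: 31.1
```

```bash
python3 - <<'E'
from h import *
s=read_state();print({k:np.round(s[k],4).tolist() for k in("time","eef_pos","tcp_rot","ft_force","moment","width","grip_force","qpos")})
im=get_image("wrist")[140:350,160:360];sc=get_image("scene")[90:240,200:340]
f=lambda i:cv2.resize(i,(400,int(i.shape[0]*400/i.shape[1])),interpolation=cv2.INTER_CUBIC)
a,b=f(im),f(sc);h=max(len(a),len(b));o=np.zeros((h,800,3),np.uint8);o[:len(a),:400]=a;o[:len(b),400:]=b
o=np.clip(255*(o/255.)**.5,0,255).astype(np.uint8)
cv2.imwrite("pics/w6.png",o)
E
```

```text
{'time': 6.075, 'eef_pos': [0.5092, 0.0418, 0.2449], 'tcp_rot': [3.1413, -0.001, 0.5242], 'ft_force': [0.5433, 0.3528, 0.4928], 'moment': [-0.0291, 0.0457, 0.0086], 'width': 0.0169, 'grip_force': 31.0611, 'qpos': [-0.0293, -0.0053, 1.3791, 0.0003, 1.7669, 1.0174]}
```

View pics/w6.png

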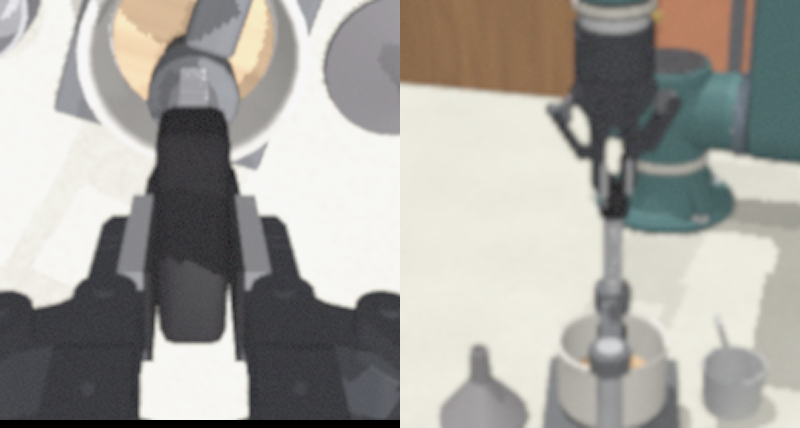

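Request:
arm_command(motion=[[[0, 0, 0, 0, 0, 0], [0, 0, 0, 0, 0, -0.03], [0, 0, 0, 0, 0, -0.07], [0, 0, 0, 0, 0, -0.11], [0, 0, 0, 0, 0, -0.15]]], newtons=60)

```text
time: 6.8
eef_pos: [0.509, 0.0421, 0.2447]
tcp_rot: [-3.141, -0.001, 1.0]
ft_force: [-0.2, 0.7, 0.4]
width: 0.0161
grip_force: 63.9
```

```bash
cat > st.py <<'E'
from h import *
s=read_state();print({k:np.round(s[k],4).tolist() for k in("time","eef_pos","tcp_rot","ft_force","moment","width","grip_force")})
E
python3 st.py
```

```text
{'time': 6.8, 'eef_pos': [0.509, 0.0421, 0.2447], 'tcp_rot': [-3.1415, -0.0008, 0.9995], 'ft_force': [-0.1815, 0.7137, 0.4161], 'moment': [0.2387, 0.0786, -0.1625], 'width': 0.0161, 'grip_force': 63.894}
```

Request:
arm_command(motion=[[[0, 0, 0, 0, 0, -0.05], [0, 0, 0, 0, 0, -0.1], [0, 0, 0, 0, 0, -0.15], [0, 0, 0, 0, 0, -0.19], [0, 0, 0, 0, 0, -0.223]]])

```text
time: 7.42
eef_pos: [0.5085, 0.0422, 0.2444]
tcp_rot: [-3.141, -0.001, 1.7]
ft_force: [-2.1, 1.7, 1.6]
width: 0.016
grip_force: 63.9
```

```bash
python3 st.py
```

```text
{'time': 7.425, 'eef_pos': [0.5085, 0.0422, 0.2444], 'tcp_rot': [-3.1407, -0.0011, 1.6997], 'ft_force': [-2.0877, 1.668, 1.6265], 'moment': [0.2609, 0.257, -0.117], 'width': 0.016, 'grip_force': 63.8627}
```

Request:
arm_command(motion=[[[0, 0, 0.03, 0, 0, 0], [0, 0, 0.07, 0, 0, 0], [0, 0, 0.11, 0, 0, 0], [0, 0, 0.15, 0, 0, 0], [0, 0, 0.15, 0, 0, 0]]])

```text
time: 8.05
eef_pos: [0.5084, 0.0419, 0.2121]
tcp_rot: [-3.139, -0.001, 1.696]
ft_force: [-0.9, 2.3, -6.0]
width: 0.0157
grip_force: 63.0
```

```bash
python3 st.py
```

```text
{'time': 8.05, 'eef_pos': [0.5084, 0.0419, 0.2121], 'tcp_rot': [-3.1387, -0.0009, 1.6958], 'ft_force': [-0.93, 2.3137, -5.9751], 'moment': [0.475, -0.0333, 0.0033], 'width': 0.0157, 'grip_force': 63.0184}
```

Request:
arm_command(motion=[[[0, 0, 0.01, 0, 0, 0], [0, 0, 0.02, 0, 0, 0], [0, 0, 0.03, 0, 0, 0], [0, 0, 0.03, 0, 0, 0], [0, 0, 0.03, 0, 0, 0]]])

```text
time: 8.68
eef_pos: [0.5089, 0.0418, 0.2083]
tcp_rot: [-3.141, -0.0, 1.696]
ft_force: [-2.9, 2.2, -0.4]
width: 0.0158
grip_force: 63.8
```

```bash
python3 st.py
```

```text
{'time': 8.675, 'eef_pos': [0.5089, 0.0418, 0.2083], 'tcp_rot': [-3.1414, -0.0002, 1.696], 'ft_force': [-2.9258, 2.1529, -0.3998], 'moment': [0.5397, 0.6032, 0.0391], 'width': 0.0158, 'grip_force': 63.805}
```

Request:
arm_command(motion=[[[0, 0, 0.01, 0, 0, 0], [0, 0, 0.02, 0, 0, 0], [0, 0, 0.02, 0, 0, 0]]])

```text
time: 9.05
eef_pos: [0.5089, 0.0418, 0.2039]
tcp_rot: [-3.141, -0.0, 1.696]
ft_force: [-2.7, 2.6, 0.0]
width: 0.0161
grip_force: 63.7
```

Request:
arm_command(motion=[[[0, 0, 0.01, 0, 0, 0], [0, 0, 0.02, 0, 0, 0], [0, 0, 0.02, 0, 0, 0]]])

```text
time: 9.43
eef_pos: [0.509, 0.0417, 0.1999]
tcp_rot: [-3.141, -0.0, 1.696]
ft_force: [-4.1, 2.5, -0.1]
width: 0.0158
grip_force: 63.7
```

Request:
arm_command(motion=[[[0, 0, 0.01, 0, 0, 0], [0, 0, 0.02, 0, 0, 0], [0, 0, 0.02, 0, 0, 0]]])

```text
time: 9.8
eef_pos: [0.5089, 0.0417, 0.1959]
tcp_rot: [-3.141, -0.0, 1.696]
ft_force: [-2.8, 2.4, -0.3]
width: 0.0157
grip_force: 63.7
```

Request:
arm_command(motion=[[[0, 0, 0.01, 0, 0, 0], [0, 0, 0.02, 0, 0, 0], [0, 0, 0.02, 0, 0, 0]]])

```text
time: 10.18
eef_pos: [0.509, 0.0417, 0.1919]
tcp_rot: [-3.141, -0.0, 1.696]
ft_force: [-3.1, 3.4, 0.3]
width: 0.0157
grip_force: 63.7
```

Request:
arm_command(motion=[[[0, 0, 0.01, 0, 0, 0], [0, 0, 0.02, 0, 0, 0], [0, 0, 0.02, 0, 0, 0]]])

```text
time: 10.55
eef_pos: [0.5091, 0.0417, 0.1883]
tcp_rot: [3.141, -0.0, 1.696]
ft_force: [-3.0, 2.6, 1.8]
width: 0.0158
grip_force: 63.9
```

Request:
arm_command(motion=[[[0, 0, 0.01, 0, 0, 0], [0, 0, 0.02, 0, 0, 0], [0, 0, 0.02, 0, 0, 0]]])

```text
time: 10.92
eef_pos: [0.5092, 0.0417, 0.185]
tcp_rot: [3.141, 0.0, 1.696]
ft_force: [-4.1, 2.5, 5.0]
width: 0.0161
grip_force: 64.3
```

Request:
arm_command(motion=[[[0, 0, 0.01, 0, 0, 0], [0, 0, 0.01, 0, 0, 0]]])

```text
time: 11.18
eef_pos: [0.5093, 0.0417, 0.1834]
tcp_rot: [3.14, 0.0, 1.696]
ft_force: [-4.8, 2.4, 6.7]
width: 0.0162
grip_force: 64.5
```

Request:
arm_command(motion=[[[0, 0, 0.01, 0, 0, 0], [0, 0, 0.01, 0, 0, 0]]])

```text
time: 11.42
eef_pos: [0.5094, 0.0417, 0.1819]
tcp_rot: [3.139, 0.0, 1.696]
ft_force: [-5.2, 1.3, 8.0]
width: 0.016
grip_force: 64.7
```

```bash
python3 - <<'E'
from h import *
for i in range(6):
    s=read_state();print(s["time"],s["eef_pos"][2].round(4),s["ft_force"].round(2),s["moment"].round(2)); get_image("scene")
cv2.imwrite("pics/s7.png",cv2.resize(get_image("scene")[130:240,220:340],None,fx=5,fy=5,interpolation=cv2.INTER_CUBIC))
E
```

```text
11.425 0.1819 [-5.18  1.32  8.  ] [0.56 1.   0.03]
11.475 0.1819 [-5.24  2.38  7.72] [0.52 0.98 0.09]
11.525 0.1819 [-4.76  2.02  6.96] [0.56 1.06 0.02]
11.575 0.1819 [-4.34  2.4   7.78] [0.47 1.01 0.09]
11.625 0.1819 [-4.19  2.02  8.45] [0.52 1.06 0.05]
11.675 0.1819 [-5.02  2.59  8.  ] [0.6  1.03 0.07]
```

Request:
arm_command(motion=[[[0, 0, -0.01, 0, 0, 0], [0, 0, -0.02, 0, 0, 0], [0, 0, -0.02, 0, 0, 0]]])

```text
time: 12.15
eef_pos: [0.5089, 0.0418, 0.1837]
tcp_rot: [-3.141, -0.0, 1.696]
ft_force: [-1.5, 4.4, 0.1]
width: 0.016
grip_force: 63.7
```

Request:
arm_command(motion=[[[0, 0, -0.006, 0, 0, 0], [0, 0, -0.006, 0, 0, 0]]])

```text
time: 12.4
eef_pos: [0.5088, 0.0418, 0.1849]
tcp_rot: [-3.141, -0.0, 1.696]
ft_force: [-2.2, 2.2, -2.7]
width: 0.0158
grip_force: 63.4
```

Request:
arm_command(motion=[[[0, 0, 0, 0, 0, 0.05], [0, 0, 0, 0, 0, 0.1], [0, 0, 0, 0, 0, 0.15], [0, 0, 0, 0, 0, 0.2], [0, 0, 0, 0, 0, 0.24]]])

```text
time: 13.02
eef_pos: [0.5093, 0.0416, 0.1851]
tcp_rot: [3.141, -0.0, 0.938]
ft_force: [-1.8, 2.9, -2.4]
width: 0.016
grip_force: 63.4
```

```bash
python3 st.py
```

```text
{'time': 13.025, 'eef_pos': [0.5093, 0.0416, 0.1851], 'tcp_rot': [3.1413, -0.0001, 0.9378], 'ft_force': [-1.8036, 2.8629, -2.3832], 'moment': [0.5483, 0.3235, 0.1229], 'width': 0.016, 'grip_force': 63.4132}
```

Request:
arm_command(motion=[[[0, 0, 0, 0, 0, 0.05], [0, 0, 0, 0, 0, 0.1], [0, 0, 0, 0, 0, 0.14], [0, 0, 0, 0, 0, 0.14]]])

```text
time: 13.52
eef_pos: [0.5094, 0.0414, 0.1852]
tcp_rot: [3.141, -0.0, 0.503]
ft_force: [-1.3, 1.6, -3.4]
width: 0.0159
grip_force: 63.4
```

```bash
python3 st.py
```

```text
{'time': 13.525, 'eef_pos': [0.5094, 0.0414, 0.1852], 'tcp_rot': [3.1409, -0.0004, 0.5031], 'ft_force': [-1.2969, 1.6335, -3.3728], 'moment': [0.3195, 0.1586, -0.0825], 'width': 0.0159, 'grip_force': 63.3953}
```

Into the notch smoothly; turn gently on to the stop.

Request:
arm_command(motion=[[[0, 0, 0, 0, 0, 0.015], [0, 0, 0, 0, 0, 0.03], [0, 0, 0, 0, 0, 0.04], [0, 0, 0, 0, 0, 0.04]]])

```text
time: 14.02
eef_pos: [0.5093, 0.0415, 0.1854]
tcp_rot: [3.141, -0.0, 0.378]
ft_force: [-0.1, 2.2, -3.1]
width: 0.0164
grip_force: 63.4
```

```bash
python3 st.py
```

```text
{'time': 14.025, 'eef_pos': [0.5093, 0.0415, 0.1854], 'tcp_rot': [3.1409, -0.0003, 0.3777], 'ft_force': [-0.1267, 2.1935, -3.1232], 'moment': [0.2473, -0.0013, 0.1556], 'width': 0.0164, 'grip_force': 63.3751}
```

Request:
arm_command(motion=[[[0, 0, 0, 0, 0, 0.01], [0, 0, 0, 0, 0, 0.02], [0, 0, 0, 0, 0, 0.02]]])

```text
time: 14.4
eef_pos: [0.5092, 0.0417, 0.1855]
tcp_rot: [3.141, -0.0, 0.315]
ft_force: [-0.4, 0.9, -2.7]
width: 0.0161
grip_force: 65.7
```

```bash
python3 st.py
```

```text
{'time': 14.4, 'eef_pos': [0.5092, 0.0417, 0.1855], 'tcp_rot': [3.1411, -0.0002, 0.3152], 'ft_force': [-0.4076, 0.9008, -2.6872], 'moment': [-0.0199, -0.0488, 1.33], 'width': 0.0161, 'grip_force': 65.746}
```

Request:
arm_command(motion=[[[0, 0, 0, 0, 0, -0.012], [0, 0, 0, 0, 0, -0.012]]])

```text
time: 14.65
eef_pos: [0.5092, 0.0416, 0.1855]
tcp_rot: [3.141, -0.0, 0.351]
ft_force: [0.3, 0.9, -2.8]
width: 0.0159
grip_force: 63.7
```

Request:
arm_command(motion=[[[0, 0, 0, 0, 0, 0], [0, 0, 0, 0, 0, 0], [0, 0, 0, 0, 0, 0], [0, 0, 0, 0, 0, 0], [0, 0, 0, 0, 0, 0]]], hand=0)

```text
time: 15.28
eef_pos: [0.5091, 0.0417, 0.1856]
tcp_rot: [3.142, -0.0, 0.351]
ft_force: [-0.4, -0.3, -0.3]
width: 0.0853
grip_force: 0.0
```

Request:
arm_command(motion=[[[0, 0, -0.05, 0, 0, 0], [0, 0, -0.2, 0, 0, 0], [0, 0, -0.4, 0, 0, 0], [0, 0, -0.6, 0, 0, 0], [0, 0, -0.6, 0, 0, 0]]])

```text
time: 15.9
eef_pos: [0.5106, 0.0417, 0.3108]
tcp_rot: [3.138, -0.009, 0.351]
ft_force: [-0.6, 0.4, -0.7]
width: 0.0858
grip_force: 0.0
```

```bash
python3 st.py; python3 - <<'E'
from h import *
c=np.array([.508,.042,0]);u=np.array([np.cos(.375),np.sin(.375),0])
cv2.imwrite("pics/w8.png",get_image("wrist"));cv2.imwrite("pics/s8.png",get_image("scene"))
for q in("wing_grip",): print([(d["pixel"],d["p"]) for n in("wrist","scene") for d in find_in(q,n)[:2]])
for z in(.220,.226,.232): print(proj("wrist",[c+[0,0,z]-.03*u,c+[0,0,z]+.03*u]).round().tolist(),proj("scene",[c+[0,0,z]]).round().tolist())
a=cv2.imread("pics/w8.png")[100:320,150:370];b=cv2.imread("pics/s8.png")[120:240,214:334]
cv2.imwrite("pics/f.png",np.hstack([cv2.resize(i,(400,400),interpolation=cv2.INTER_CUBIC) for i in(a,b)]))
E
```

```text
{'time': 15.9, 'eef_pos': [0.5106, 0.0417, 0.3108], 'tcp_rot': [3.1381, -0.0089, 0.3514], 'ft_force': [-0.6056, 0.3555, -0.7412], 'moment': [0.014, -0.0244, -0.0357], 'width': 0.0858, 'grip_force': 0.0}
[([252.9, 183.4], 0.74), ([272.7, 177.9], 0.57)]
[[257.0, 219.0], [255.0, 153.0]] [[274.0, 175.0]]
[[257.0, 221.0], [255.0, 154.0]] [[274.0, 173.0]]
[[257.0, 224.0], [255.0, 156.0]] [[274.0, 171.0]]
```

View pics/f.png

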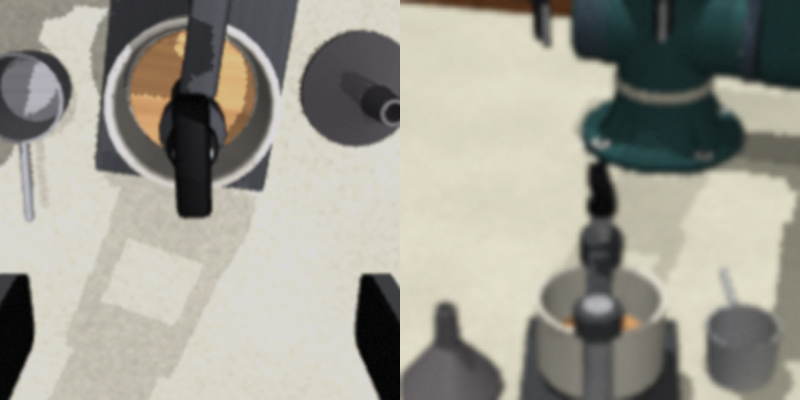

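The wing sits low on the collar, with its near end at (256, 219) in the wrist picture. That matches a rod slid to 0.066 and locked. The rod stayed down after release, and the cup and funnel still stand where they were.

```bash
python3 -c "
from cell import *
print(sign_off())"
```

```text
the job is handed in; nothing more can be done
None
```

The job is handed in: the rod is locked at about the 0.066 notch with the wing turned to its stop, the foot is pressed in about 5.4 mm by feel (the next notch would have been about 11.4), and the gripper is clear of everything.

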